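# Put the wrapping mandrel away in its drawer tube

## Task

Take the wire-wrapping mandrel with the straight handle out of the wooden block, slide it rod first all the way down into the empty leaning tube in the open drawer, and let go. Then push the drawer fully shut without slamming it. Leave the round-knobbed mandrel in the block and do not disturb the jar beside it.

Things in the scene. Friction and masses are not known exactly. Their poses are not given: they have to be found in the camera images.
- mandrel: Wire-wrapping mandrel to put away: steel rod 14 mm thick, 55 mm long, tip chamfered 4 mm, then a straight round wooden handle 22 mm thick and 42 mm long; about 90 g. Origin: centre of the rod's tip; +z runs along it to the handle (z = 55 to 97 mm). Starts upright in one of the block's two holes, handle up; its turn about its own axis does not matter.
- knob_mandrel: A second mandrel with the same rod but a round ball knob (32 mm across, its centre 81 mm above the rod's tip) instead of the straight handle. Origin at the rod's tip. Stands in the other hole of the block; leave it there.
- block: Fixed pale wooden block, 150 x 50 x 45 mm (x, y, z). Origin: centre of its underside, on the bench. Two upright round holes 16 mm wide and 37 mm deep in its top at x = -42 and +42 mm, y = 0; which one holds which mandrel varies.
- tube (a point): Empty aluminium tube fixed in the drawer, moving with it, leaning 26 degrees (0.45 rad) from vertical, mouth towards the drawer's front and the robot. Origin: centre of the bore's floor; +z runs up the bore to the mouth at z = 50 mm; y is level, across the drawer. Bore 16.6 mm wide; outside 23 mm (28 mm at the mouth). A like tube 100 mm away towards -y is taken by a fixed round-knobbed mandrel.
- tube_mouth (a point): Centre of the empty tube's mouth, 50 mm up the bore from its floor. The bore flares over its last 7 mm to 21.6 mm here. With the mandrel home, its tip stands on the bore's floor and its handle begins 5 mm above this mouth.
- chest: Fixed wooden tool chest, 190 x 270 x 145 mm (x, y, z), one drawer in its front, which looks to its -x (towards the robot). Origin: centre of its underside, on the bench. Front plane at x = -95 mm; the drawer's opening reaches up to z = 133 mm. A mandrel standing more than about 13 mm short of home in its tube catches on the opening's upper edge.
- drawer (a joint): How far the drawer is out, in m: 0 shut, 0.165 fully out; slides along the chest's x, out towards -x; friction about 1.5 N, drag 6 N per m/s; stays where left. Starts 0.125 to 0.155 out. Front panel 12 mm thick, 266 mm wide, 8 to 135 mm above the bench, overlaying the chest's front when shut; side and back walls 74 mm above the bench.
- drawer_front (a point): Point on the outer face of the drawer's front panel, in the middle of its width, 110 mm above the bench; moves with the drawer; at chest x = -107 mm when shut. A small steel knob (20 mm across) stands 30 mm out from the panel 42 mm below this point.
- jar: White jar with a metal cap, 52 mm across, 75 mm tall, near the block. Origin: centre of its underside. Leave alone.
Things that resemble listed ones, but are neither listed nor needed, are in the scene too. Leave any blue look-alike of the mandrel alone.

How it is judged:
On the way:
1. the straight-handled mandrel is all the way down in the empty tube while the drawer is still open (z of mandrel in the frame of tube between -0.004 and 0.004 m and angle between the z axis of mandrel and the z axis of tube, either way round below 0.09 rad and x of mandrel in the frame of tube between -0.004 and 0.004 m and y of mandrel in the frame of tube between -0.004 and 0.004 m and value of joint drawer above 0.06 m), for 0.2 s.
At the end, for the whole second after the job is handed in: The straight-handled mandrel rests in the tube with its tip within 4 mm of the bore's floor and axis (aligned within 0.09 rad), released and at rest, and the drawer is shut to within 6 mm (z of mandrel in the frame of tube between -0.004 and 0.004 m and angle between the z axis of mandrel and the z axis of tube, either way round below 0.09 rad and x of mandrel in the frame of tube between -0.004 and 0.004 m and y of mandrel in the frame of tube between -0.004 and 0.004 m and value of joint drawer below 0.006 m and linear speed of mandrel below 0.02 m/s); the robot touches nothing.
It fails at once if the drawer is slammed (moves shut faster than 0.4 m/s) (velocity of joint drawer below -0.4 m/s).
It fails at once if the round-knobbed mandrel is moved more than 25 mm (distance of knob_mandrel from where it was at the start of the episode above 0.025 m).
It fails at once if the jar is moved more than 30 mm (distance of jar from where it was at the start of the episode above 0.03 m).
It also fails if it takes over 59 s, if anything falls off the work surface, if the arm or the gripper's body presses on something with over 40 N, if the wrist force passes 120 N, or if a joint passes its speed limit or range.

## Robot

A 6-joint arm with a two-finger parallel gripper is mounted at the origin on the work surface. World frame = base frame: x ahead of the robot, y to its left, z up, the work surface at z = 0. Lengths are in m, angles in rad, forces in N, time in s.
With the tool pointing down it reaches from about 0.375 to 0.9 m from the base axis. Payload 3.1 kg.
Tool frame: the origin (TCP) lies at the very end of the fingers, on their centre line; the grasp point (between the pads) lies behind it (ctrl.grasp_offset is the y of the grasp point in the tool frame, in m); y points along the fingers, z is the direction in which the jaws open and shut, and the axes are right-handed (so a half turn about y gives the same grasp; the last joint's range is limited). The gripper opens to 87 mm and grips with 3 to 60 N. Pads are 19 mm wide; open, the fingers measure 117 mm over their backs; the gripper's body (75 mm by 190 mm) begins 51 mm behind the grasp point.
Start: joints at [0.989, 0.527, 1.433, -0, 1.181, -0.178], TCP at [0.246, 0.575, 0.223] pointing down, gripper open.
Joint ranges: [-3.08, 3.08], [-0.75, 2.2], [0.22, 2.44], [-1.43, 4.57], [0, 2.65], [-2.85, 2.85]. Speed limits (rad/s): [2.79, 2.79, 3.14, 3.14, 3.14, 3.14].

## Interface

Orientations are given as a rotation vector (axis times angle).
In Python, from station import ctrl gives the robot as it stands.
- The arm moves only by the tool jog_arm, never from a script. Its argument "deltas" is a list of rows, each a list of 7 numbers: the turn, a rotation vector about the tool's x, y, z in rad, then the shift along the tool's x, y, z in mm, then the gripper command: -1 is fully open, 1 is shut, values between are in proportion. In form: [[ax, ay, az, x, y, z, fingers], ...]. A call has exactly 10 rows; each row shifts and turns the commanded pose from where the row before left it, along the tool's axes as they then stand; what a row does not reach is not made up. A row lasts 1/10 s, in which the tool goes at most 50 mm and 8.59 degrees, less where a joint would pass 70% of its speed; a pose out of reach is approached as far as the arm can. A call is refused whole if a number of a shift passes 50 or a number of a turn 0.15, either way. A call with a gripper value outside its range is refused whole. The fingers move at their own pace and stop on an object; "squeeze" is the grip in N (left out, the last holds). Time passes only in rows, so rows that do not move let the fingers close, or fill a call up. It gives the time, the measured TCP pose, the force and the opening at its end, in the units of the state.
- ctrl.read_state(): the state, without advancing time (a new reading comes with each control period).
- ctrl.grab_frame(name): name is "scene" or "top"; returns (picture, depth): 400x640x3 uint8, red, green, blue; 400x640 float32, m along the optical axis (not along the pixel's ray), 0 where there is no reading.
- ctrl.get_calibration(name): a dict with "vertical_fov" (degrees; the focal length in pixels is half the picture's height over the tangent of half this angle, whatever the lens; pixels are square), "cx", "cy" (the principal point, pixels), "dist_coeffs" ([k1, k2, p1, p2, k3] as OpenCV has them; the pictures are not rectified), "R" (3x3) and "t" (3): a world point X has camera coordinates R X + t. Camera axes: x right, y down, z forward; pixel columns grow to the right and rows downward; lengths in m; the calibration is good to about 2 mm. A picture is of the moment at which its call begins. get_calibration takes no time and is no camera call.
- ctrl.close_job(): hands the job in, once; it reports no verdict.
The state is a dict: "time_s": time; "joints": joint angles; "joint_vel": joint speeds; "joint_torque": joint torques, N m; "tool_pos": TCP position; "orientation": TCP orientation; "contact_force": force on the tool from outside, world axes, zero at the start; "wrist_torque": the same for the moment, N m; "gripper_width": finger opening in m.
Only numpy, scipy, OpenCV 4.12 (cv2) and the standard library are available. Lean on these libraries where they do the work, as an engineer would, in place of code of your own. Each camera call takes 0.05 s, during which the arm holds its last target. There are 200 camera calls.

## Working session

There is one attempt and no reset: what is moved stays moved. The work goes in short steps, Python scripts to look and compute and a tool call to move; the robot and the scene stay as the last step left them, time stands still between calls to the robot, and variables do not carry over. Pictures are saved under pics/ and viewed, about 8 in all and at most 12, crops included, and the job is handed in when it is done.

Besides the shell and the picture viewer there is one more tool, called after "Request:" in YAML: its name, and indented under it one key for each argument. jog_arm: Moves the arm, as the interface text tells. Its arguments: {"type":"object","properties":{"deltas":{"type":"array"},"squeeze":{"type":"number"}},"required":["deltas"]}

```bash
ls; mkdir -p pics; cat > h.py <<'E'
import numpy as np, cv2
from scipy.spatial.transform import Rotation as Ro
from station import ctrl
def K(n):
    c=ctrl.get_calibration(n); f=200/np.tan(np.radians(c["vertical_fov"])/2)
    return np.array([[f,0,c["cx"]],[0,f,c["cy"]],[0,0,1]]),np.array(c["dist_coeffs"],float),np.array(c["R"]),np.array(c["t"])
def cloud(n,depth):
    k,d,R,t=K(n); v,u=np.mgrid[0:400,0:640]
    p=cv2.undistortPoints(np.stack([u,v],-1).reshape(-1,1,2).astype(np.float64),k,d).reshape(400,640,2)
    P=np.dstack([p,np.ones((400,640))])*depth[...,None]
    W=(P-t)@R; W[depth<=0]=np.nan
    return W
def ray(n,u,v):
    k,d,R,t=K(n); p=cv2.undistortPoints(np.array([[[u,v]]],float),k,d)[0,0]
    return -R.T@t, R.T@np.array([p[0],p[1],1])
def onplane(n,u,v,z):
    o,r=ray(n,u,v); return o+r*(z-o[2])/r[2]
def proj(n,X):
    k,d,R,t=K(n); return cv2.projectPoints(np.atleast_2d(np.asarray(X,float)),cv2.Rodrigues(R)[0],t,k,d)[0].reshape(-1,2)
def T():
    s=ctrl.read_state(); return np.array(s["tool_pos"]),Ro.from_rotvec(s["orientation"]),s
E
python3 - <<'E'
from h import *
for n in("scene","top"):
    im,d=ctrl.grab_frame(n); cv2.imwrite(f"pics/{n}0.png",im[...,::-1]); np.savez(f"pics/{n}0.npz",im=im,d=d,W=cloud(n,d))
    c=ctrl.get_calibration(n); print(n,c["vertical_fov"],c["dist_coeffs"],-np.array(c["R"]).T@c["t"],np.array(c["R"]).round(2).tolist())
p,R,s=T(); print(s,R.as_matrix().round(3),ctrl.grasp_offset)
E
```

```text
pics
scene 47.20174319683273 [-0.03834562  0.          0.          0.          0.        ] [1.07620651 0.57124281 0.57360719] [[-0.72, 0.69, 0.02], [0.38, 0.41, -0.83], [-0.58, -0.59, -0.56]]
top 51.52564762657576 [-0.00628878  0.          0.          0.          0.        ] [0.54088177 0.10015821 1.02013926] [[-0.03, -1.0, -0.0], [-1.0, 0.03, -0.05], [0.05, 0.0, -1.0]]
{'time_s': 0.1, 'joints': array([ 9.88465092e-01,  5.28394152e-01,  1.43379856e+00,  3.20548758e-05,
        1.18137848e+00, -1.78515922e-01]), 'joint_vel': array([-0.00022168, -0.00079829, -0.00379979,  0.00148811,  0.00070297,
        0.00113218]), 'joint_torque': array([-2.94248457e-04, -4.40986776e+01, -1.77151072e+01,  6.34948723e-02,
        5.34177327e-02, -5.72699469e-05]), 'tool_pos': array([0.24518246, 0.57417647, 0.22164885]), 'orientation': array([-1.54931618,  0.3174568 , -0.31625257]), 'contact_force': array([ 0.38953792,  0.00922759, -0.13046806]), 'wrist_torque': array([-0.00147524,  0.00177893, -0.0357271 ]), 'gripper_width': 0.08710402815255228} [[ 0.92  -0.001  0.393]
 [-0.393 -0.002  0.92 ]
 [-0.    -1.    -0.002]] -0.0187
```

View pics/scene0.png

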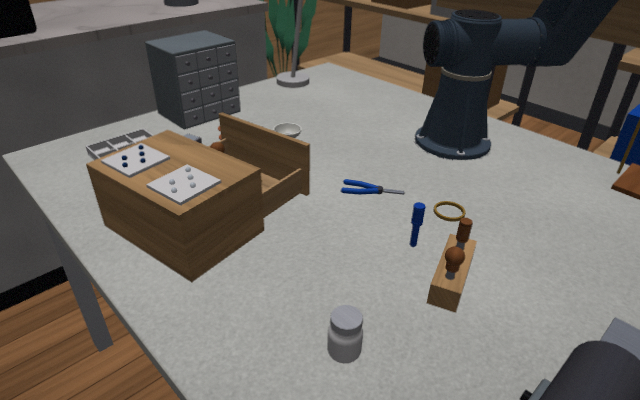

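View pics/top0.png

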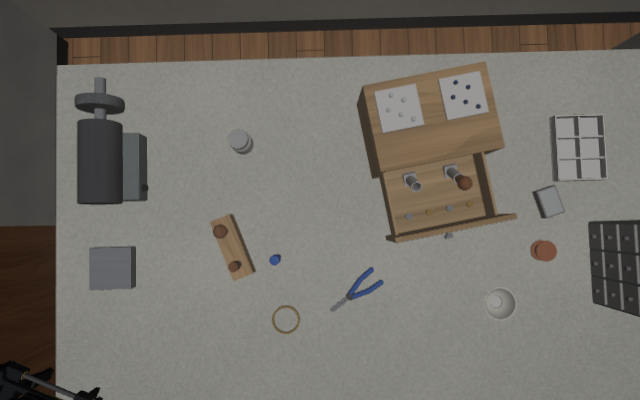

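The straight handle is at scene (464,230) / top (234,267), and the knobbed mandrel is at scene (455,257) / top (220,231). The blue look-alike is at scene (417,220). The empty tube is at top (412,182); the tube at (458,177) is taken. Next I'll measure these and take one crop to confirm.

```bash
python3 - <<'E'
from h import *
t=np.load("pics/top0.npz"); s=np.load("pics/scene0.npz"); W=t["W"]; im=t["im"]
def box(u0,u1,v0,v1,z0,z1):
    m=np.zeros((400,640),bool); m[v0:v1,u0:u1]=1
    return m&(W[...,2]>z0)&(W[...,2]<z1)
def rect(m):
    p=W[m][:,:2]; r=cv2.minAreaRect((p*1000).astype(np.float32)); return m.sum(),np.array(r[0])/1000,r[1],r[2],np.median(W[m][:,2])
print("block",rect(box(195,270,200,290,.035,.052)))
for n,b in(("knob",(205,235,215,245)),("handle",(222,250,255,280))):
    m=box(*b,.09,.12); print(n,m.sum(),np.median(W[m],0),W[m].max(0),W[m].min(0))
print("chest",rect(box(345,520,55,190,.138,.152)))
m=box(380,525,205,245,.125,.142);print("panel",rect(m))
m=box(225,255,125,160,.06,.09);print("jar",np.median(W[m],0))
for b in((400,425,168,195),(445,475,160,192)):
    m=box(*b,.03,.2); q=W[m]; print(m.sum(),q.min(0),q.max(0)); 
# per pixel heights around tube
print((W[170:196,400:426,2]*1000)[::2,::2].round(0))
a=cv2.resize(im[165:200,392:480],None,fx=8,fy=8,interpolation=2)
b=cv2.resize(s["im"][195:310,400:490],None,fx=4.2,fy=4.2,interpolation=2)
c=np.zeros((a.shape[0]+b.shape[0],max(a.shape[1],b.shape[1]),3),np.uint8)
c=np.zeros((600,800,3),np.uint8);a=cv2.resize(a,(400,160));b=cv2.resize(b,(400,511))
c[:160,:400]=a;c[:511,400:]=b
d=cv2.resize(s["im"][165:215,250:320],(400,286));c[170:456,:400]=d
cv2.imwrite("pics/crop1.png",np.clip(c[...,::-1]*1.4,0,255))
E
```

```text
block (np.int64(1152), array([0.48237021, 0.30632245]), (149.99159240722656, 50.902244567871094), 20.814531326293945, np.float64(0.04619345214511571))
knob 161 [0.52220751 0.31880599 0.10166602] [0.53614675 0.33593743 0.10869885] [0.50705337 0.30656081 0.09110519]
handle 90 [0.4437251  0.29043322 0.10595537] [0.45401995 0.30222335 0.11237737] [0.43214124 0.28100166 0.0914167 ]
chest (np.int64(9444), array([ 0.75568768, -0.151748  ]), (191.26663208007812, 272.8097839355469), 9.71929931640625, np.float64(0.14637861615015776))
panel (np.int64(740), array([ 0.51501337, -0.19079071]), (12.626261711120605, 263.3060302734375), 9.709288597106934, np.float64(0.13564185134091394))
jar [0.7319212  0.279862   0.07593919]
237 [ 0.59869647 -0.13750306  0.03043237] [ 0.64914399 -0.07560698  0.14624238]
373 [ 0.59784083 -0.24089643  0.03051167] [ 0.66593523 -0.20497276  0.12123803]
[[25. 20. 23. 22. 20. 20. 21. 24. 22. 17. 21. 20. 21.]
 [20. 21. 20. 19. 22. 18. 28. 33. 22. 22. 20. 20. 18.]
 [22. 28. 29. 31. 36. 43. 35. 36. 21. 20. 20. 25. 20.]
 [23. 19. 35. 33. 34. 39. 38. 34. 20. 20. 21. nan 22.]
 [20. 19. 35. 33. 44. 49. 52. 47. 29. 21. 24. 21. 21.]
 [23. 22. 32. 37. 49. 55. 63. 63. 62. 20. 22. 22. 21.]
 [25. 23. 28. 34. 51. 63. 73. 75. 81. 82. 18. 20. 23.]
 [23. 21. 27. 29. 52. 65. 82. 36. 50. 64. 75. 18. 20.]
 [17. 20. 20. 25. 22. 67. 41. 49. 54. 65. 72. 22. 22.]
 [21. 20. 20. 18. 19. 22. 71. 56. 59. 64. 71. 21. 22.]
 [23. 19. 21. 19. 20. 22. 75. 71. 69. 68. 74. 22. 20.]
 [21. 21. 22. 20. 22. 22. 24. 70. 69. 69. 24. 22. 25.]
 [25. 22. 24. 20. 21. 20. 21. 20. 21. 19. 22. 20. 20.]][ WARN:0@0.753] global loadsave.cpp:1063 imwrite_ Unsupported depth image for selected encoder is fallbacked to CV_8U.
```

View pics/crop1.png

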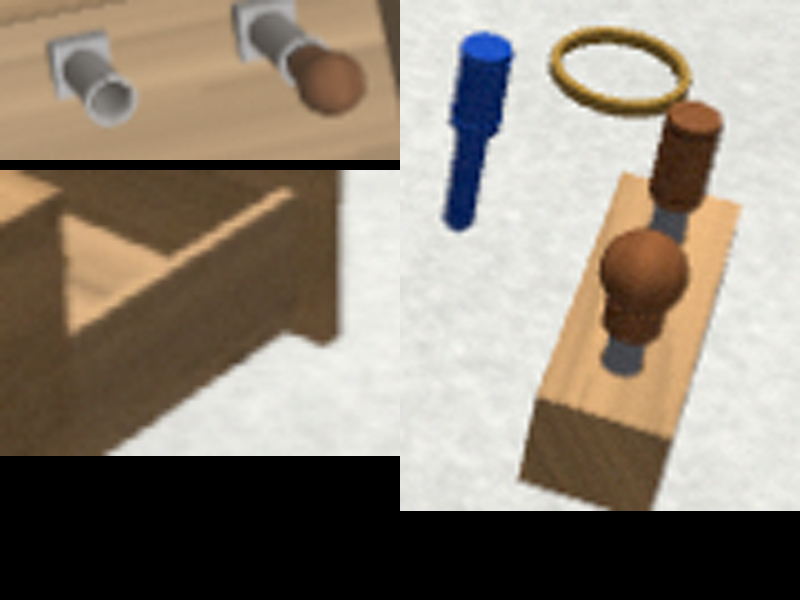

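The crop confirms it: the straight cylinder handle sits in the near hole, the round ball in the far one, and the blue look-alike stands apart. The block holes predicted from its rectangle, (0.443,0.291) and (0.522,0.321), match the handle and knob found by depth. The chest yaw is about +9.7° and the drawer is about 0.143 m out. Now I'll measure the mouth and work out the first move.

```bash
cat >> h.py <<'E'
yaw=np.radians(9.72); cx=np.array([np.cos(yaw),np.sin(yaw),0]); cy=np.array([-np.sin(yaw),np.cos(yaw),0]); ez=np.array([0,0,1.])
C0=np.array([.7557,-.1517,0])
def RT(lean):  # tool down, leaned so its body is towards the robot
    y=np.sin(lean)*cx-np.cos(lean)*ez; return Ro.from_matrix(np.c_[np.cross(y,cy),y,cy])
def plan(P,Rt):
    p,R,s=T(); rv=(R.inv()*Rt).as_rotvec(); d=Rt.inv().apply(np.array(P)-p)*1000
    print("t",s["time_s"],"turn",rv.round(4),"then shift mm",d.round(1),"| pos",p.round(4),"F",np.round(s["contact_force"],1),"w",round(s["gripper_width"],4))
E
python3 - <<'E'
from h import *
t=np.load("pics/top0.npz"); W=t["W"]; im=t["im"]
a=np.radians(25.8); n=-np.sin(a)*cx+np.cos(a)*ez
# rim = bright ellipse
g=im[170:200,400:430].max(2); print(np.sort(g.ravel())[-60:][::6])
big=cv2.resize(g,None,fx=8,fy=8,interpolation=cv2.INTER_CUBIC)
sat=im[170:200,400:430].astype(int); print((sat.max(2)-sat.min(2))[8:24:2,6:24:2])
C=np.array([.61,-.115,.0755])
Q=W[165:200,398:430].reshape(-1,3); Q=Q[Q[:,2]>.055]
for _ in range(10):
    e=Q-C; h=e@n; r=np.linalg.norm(e-np.outer(h,n),axis=1); m=(abs(h)<.004)&(r<.017)&(r>.009)
    P=Q[m]; e=P-C; u=np.c_[e@cy,e@np.cross(cy,n)]
    (x,y),rr=cv2.minEnclosingCircle((u*1000).astype(np.float32)); C=C+(x*cy+y*np.cross(cy,n))/1000+n*np.median(e@n)*.5
print("mouth",C,rr,m.sum(),"chest frame",[(C-C0)@cx,(C-C0)@cy]); print(proj("top",C),proj("scene",C))
plan([.4434,.2910,.16],RT(0))
E
```

```text
[135 135 136 136 137 137 138 138 139 140]
[[ 4  5  5  5  5 28 44 44 44]
 [ 6  6  5  5  4 11 42 45 45]
 [ 4  7  5  5  3  3  7 33 47]
 [ 1  5  7  2  6  6  7 10 38]
 [19 32  4  6  5  6  6  5 28]
 [45 45 28  5  5  5  6  5 39]
 [44 45 40  7  4  5  3 15 44]
 [43 43 43 40 20 17 34 43 43]]
mouth [ 0.61038483 -0.12516569  0.07414507] 14.057031631469727 57 chest frame [np.float64(-0.13874923182225932), np.float64(0.05068745933567036)]
[[416.04433857 186.85662748]] [[246.43667694 177.78601713]]
t 0.1 turn [ 0.0018 -0.5735 -0.0009] then shift mm [ 147.6   61.6 -312.6] | pos [0.2452 0.5742 0.2216] F [ 0.4  0.  -0.1] w 0.0871
```

Request:
jog_arm:
  deltas:
    - [0,-0.1434,0,0,0,0,-1]
    - [0,-0.1434,0,0,0,0,-1]
    - [0,-0.1434,0,0,0,0,-1]
    - [0,-0.1434,0,0,0,0,-1]
    - [0,0,0,20,0,-40,-1]
    - [0,0,0,20,0,-40,-1]
    - [0,0,0,20,0,-40,-1]
    - [0,0,0,20,0,-40,-1]
    - [0,0,0,20,0,-40,-1]
    - [0,0,0,20,0,-40,-1]
  squeeze: 25

```text
time_s: 1.1
tool_pos: [0.4049, 0.3568, 0.2222]
orientation: [-1.567, -0.133, 0.134]
contact_force: [1.1, 0.8, -0.2]
gripper_width: 0.087
```

```bash
python3 -c "
from h import *
plan([.4434,.2910,.16],RT(0))"
```

```text
t 1.1 turn [ 0.0002  0.0004 -0.0006] then shift mm [ 26.8  62.2 -71.4] | pos [0.4049 0.3568 0.2222] F [ 1.1  0.8 -0.2] w 0.087
```

Request:
jog_arm:
  deltas:
    - [0,0,0,9,0,-24,-1]
    - [0,0,0,9,0,-24,-1]
    - [0,0,0,9,0,-23,-1]
    - [0,0,0,0,30,0,-1]
    - [0,0,0,0,30,0,-1]
    - [0,0,0,0,20,0,-1]
    - [0,0,0,0,0,0,-1]
    - [0,0,0,0,0,0,-1]
    - [0,0,0,0,0,0,-1]
    - [0,0,0,0,0,0,-1]

```text
time_s: 2.1
tool_pos: [0.4438, 0.2935, 0.1438]
orientation: [-1.566, -0.136, 0.131]
contact_force: [0.5, -1.0, -0.3]
gripper_width: 0.0871
```

```bash
python3 - <<'E'
from h import *
plan([.4434,.2910,.068],RT(0))
im,d=ctrl.grab_frame("scene"); cv2.imwrite("pics/s1.png",cv2.resize(im[120:320,330:570],(720,600))[...,::-1])
E
```

```text
t 2.1 turn [-0.0006  0.0004  0.0027] then shift mm [-0.8 75.8 -2.4] | pos [0.4438 0.2935 0.1438] F [ 0.5 -1.  -0.3] w 0.0871
```

View pics/s1.png

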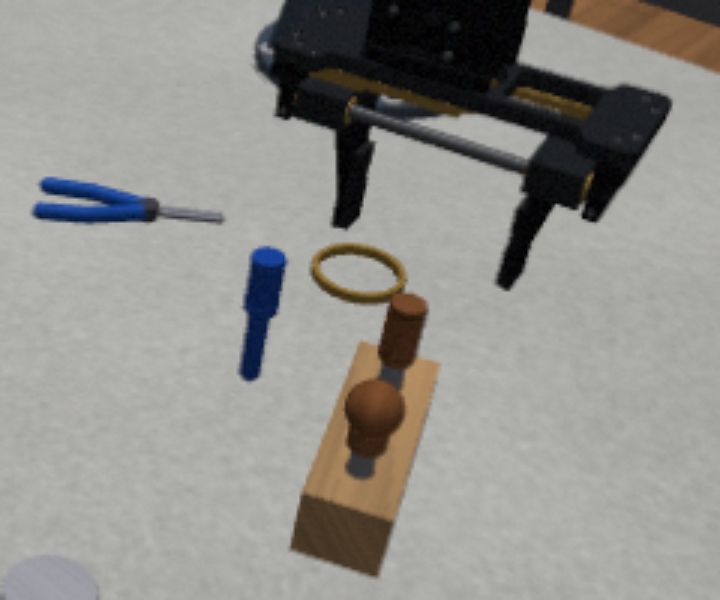

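The open jaws straddle the straight handle (crop 404,330). The blue look-alike (262,310) is off to the -y side, so I'll narrow the jaws before going down.

Request:
jog_arm:
  deltas:
    - [0,0,0,-0.8,0,-2.4,-0.15]
    - [0,0,0,0,0,0,-0.15]
    - [0,0,0,0,0,0,-0.15]
    - [0,0,0,0,16,0,-0.15]
    - [0,0,0,0,20,0,-0.15]
    - [0,0,0,0,20,0,-0.15]
    - [0,0,0,0,12,0,-0.15]
    - [0,0,0,0,8,0,-0.15]
    - [0,0,0,0,0,0,-0.15]
    - [0,0,0,0,0,0,-0.15]

```text
time_s: 3.15
tool_pos: [0.443, 0.2907, 0.0669]
orientation: [-1.566, -0.134, 0.133]
contact_force: [0.3, -0.4, 0.8]
gripper_width: 0.05
```

Request:
jog_arm:
  deltas:
    - [0,0,0,0,0,0,1]
    - [0,0,0,0,0,0,1]
    - [0,0,0,0,0,0,1]
    - [0,0,0,0,0,0,1]
    - [0,0,0,0,0,0,1]
    - [0,0,0,0,0,0,1]
    - [0,0,0,0,0,0,1]
    - [0,0,0,0,0,0,1]
    - [0,0,0,0,0,0,1]
    - [0,0,0,0,0,0,1]

```text
time_s: 4.15
tool_pos: [0.4427, 0.2906, 0.0667]
orientation: [-1.567, -0.134, 0.133]
contact_force: [-0.2, 0.6, 4.1]
gripper_width: 0.0215
```

Request:
jog_arm:
  deltas:
    - [0,0,0,0,-6,0,1]
    - [0,0,0,0,-8,0,1]
    - [0,0,0,0,-10,0,1]
    - [0,0,0,0,-15,0,1]
    - [0,0,0,0,-20,0,1]
    - [0,0,0,0,-25,0,1]
    - [0,0,0,0,-25,0,1]
    - [0,0,0,0,-25,0,1]
    - [0,0,0,0,-20,0,1]
    - [0,0,0,0,0,0,1]

```text
time_s: 5.15
tool_pos: [0.4442, 0.2912, 0.2239]
orientation: [-1.565, -0.139, 0.128]
contact_force: [0.3, 0.5, -0.2]
gripper_width: 0.0214
```

```bash
python3 - <<'E'
from h import *
M=np.array([.6104,-.1252,.0745]); a=.45; n=-np.sin(a)*cx+np.cos(a)*ez
# tip stays 60 mm along axis above the mouth; TCP is 58.7 mm from tip
P=M+n*(.060+.0587); print(P); plan(P,RT(a)); plan(P,RT(0))
im,d=ctrl.grab_frame("scene"); cv2.imwrite("pics/s2.png",cv2.resize(im[60:300,330:570],(600,600))[...,::-1])
E
```

```text
[ 0.55951077 -0.13391694  0.18138307]
t 5.15 turn [-1.300e-03  1.000e-04 -4.432e-01] then shift mm [  19.2   56.5 -438.5] | pos [0.4442 0.2912 0.2239] F [ 0.3  0.5 -0.2] w 0.0214
t 5.15 turn [-0.0012  0.0004  0.0068] then shift mm [  41.9   42.5 -438.5] | pos [0.4442 0.2912 0.2239] F [ 0.3  0.5 -0.2] w 0.0214
```

View pics/s2.png

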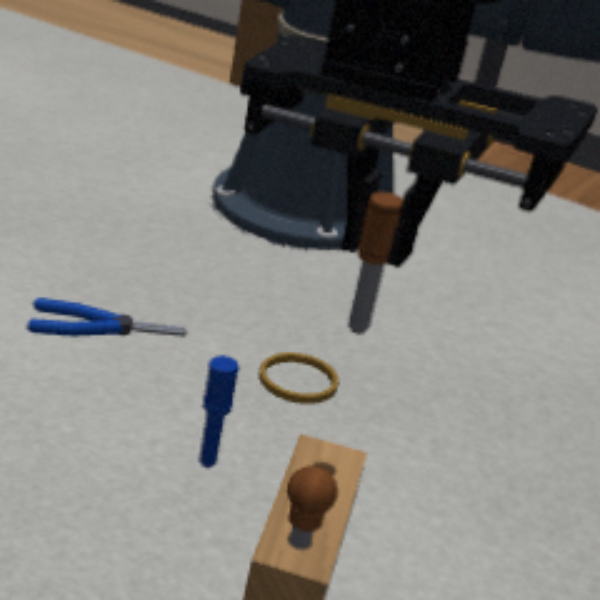

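Picture: the mandrel is held upright, free of the block, and the knobbed one stays put at (312,490). Now across to the tube, keeping height.

Request:
jog_arm:
  deltas:
    - [0,0,0,0,0,-20,1]
    - [0,0,0,0,0,-40,1]
    - [0,0,0,0,0,-45,1]
    - [0,0,0,0,0,-48,1]
    - [0,0,0,0,0,-48,1]
    - [0,0,0,0,0,-48,1]
    - [0,0,0,0,0,-48,1]
    - [0,0,0,0,0,-48,1]
    - [0,0,0,0,0,-45,1]
    - [0,0,0,0,0,-30,1]

```text
time_s: 6.2
tool_pos: [0.513, -0.1264, 0.2191]
orientation: [-1.566, -0.13, 0.133]
contact_force: [0.4, 0.1, -1.3]
gripper_width: 0.0215
```

Request:
jog_arm:
  deltas:
    - [0,0,0,0,0,-15,1]
    - [0,0,-0.05,0,0,-4,1]
    - [0,0,-0.1,0,0,0,1]
    - [0,0,-0.1,0,0,0,1]
    - [0,0,-0.1,0,0,0,1]
    - [0,0,-0.0957,0,0,0,1]
    - [0,0,0,0,0,0,1]
    - [0,0,0,0,0,0,1]
    - [0,0,0,0,0,0,1]
    - [0,0,0,0,0,0,1]

```text
time_s: 7.2
tool_pos: [0.5178, -0.1421, 0.2209]
orientation: [-1.501, -0.479, -0.215]
contact_force: [-0.7, 0.5, -1.0]
gripper_width: 0.0215
```

```bash
python3 - <<'E'
from h import *
M=np.array([.6104,-.1252,.0745]); a=.45; n=-np.sin(a)*cx+np.cos(a)*ez
for h in(.06,.01): plan(M+n*(h+.0587),RT(a))
im,d=ctrl.grab_frame("scene"); np.savez("pics/s3.npz",im=im,d=d)
im2,d2=ctrl.grab_frame("top"); np.savez("pics/t3.npz",im=im2,d=d2)
a=cv2.resize(im[60:220,170:350],(675,600))
cv2.imwrite("pics/s3.png",a[...,::-1])
E
```

```text
t 7.2 turn [ 0.0001  0.0019 -0.0042] then shift mm [21.  54.1  1. ] | pos [ 0.5178 -0.1421  0.2209] F [-0.7  0.5 -1. ] w 0.0215
t 7.2 turn [ 0.0001  0.0019 -0.0042] then shift mm [ 21.  104.1   1. ] | pos [ 0.5178 -0.1421  0.2209] F [-0.7  0.5 -1. ] w 0.0215
```

View pics/s3.png

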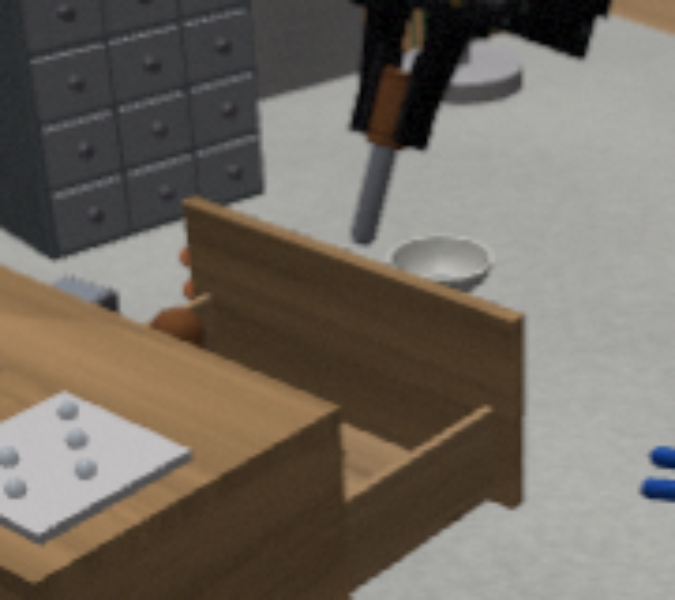

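Picture: the mandrel is held leaning, above and in front of the panel. Next I'll move it to 60 mm short of the mouth and check the rod against its predicted axis.

Request:
jog_arm:
  deltas:
    - [0,0,0,10,0,1,1]
    - [0,0.0019,-0.004,11,0,0,1]
    - [0,0,0,0,14,0,1]
    - [0,0,0,0,20,0,1]
    - [0,0,0,0,15,0,1]
    - [0,0,0,0,5,0,1]
    - [0,0,0,0,0,0,1]
    - [0,0,0,0,0,0,1]
    - [0,0,0,0,0,0,1]
    - [0,0,0,0,0,0,1]

```text
time_s: 8.3
tool_pos: [0.5585, -0.1342, 0.1817]
orientation: [-1.5, -0.479, -0.222]
contact_force: [-0.6, 0.5, -0.8]
gripper_width: 0.0215
```

```bash
python3 - <<'E'
from h import *
M=np.array([.6104,-.1252,.0745]); a=.45; n=-np.sin(a)*cx+np.cos(a)*ez
for h in(.06,.01): plan(M+n*(h+.0587),RT(a))
p,R,s=T(); y=R.apply([0,1,0])
tip=p+y*.0587
out=[]
for nm,b in(("scene",(190,60,110,96)),("top",(380,130,110,96))):
    im,d=ctrl.grab_frame(nm); np.savez(f"pics/{nm}4.npz",im=im,d=d)
    L=np.array([tip,tip-y*.055,tip-y*.097,M,M-n*.05]); q=proj(nm,L); print(nm,q.round(1).tolist())
    if nm=="scene": u,v=q[1]-[60,60]
    else: u,v=q[0]-[50,60]
    u,v=int(u),int(v); f=5
    c=cv2.resize(im[v:v+110,u:u+110],(400,400),interpolation=2); k=400/110
    q2=((q-[u,v]+.5)*k-.5).round().astype(int)
    cv2.line(c,tuple(map(int,q2[0])),tuple(map(int,q2[2])),(0,255,0),1); cv2.circle(c,tuple(map(int,q2[3])),4,(255,0,0),1)
    out.append(c); print("origin",u,v)
cv2.imwrite("pics/s4.png",np.hstack(out)[...,::-1])
E
```

```text
t 8.3 turn [ 0.0008 -0.0015  0.0006] then shift mm [0.8 0.7 0.1] | pos [ 0.5585 -0.1342  0.1817] F [-0.6  0.5 -0.8] w 0.0215
t 8.3 turn [ 0.0008 -0.0015  0.0006] then shift mm [ 0.8 50.7  0.1] | pos [ 0.5585 -0.1342  0.1817] F [-0.6  0.5 -0.8] w 0.0215
scene [[253.7, 149.8], [260.3, 124.1], [265.4, 104.0], [246.4, 177.6], [240.7, 200.0]]
origin 200 64
top [[424.7, 197.1], [433.4, 207.3], [440.8, 216.0], [416.1, 186.8], [409.8, 179.5]]
origin 374 137
```

View pics/s4.png

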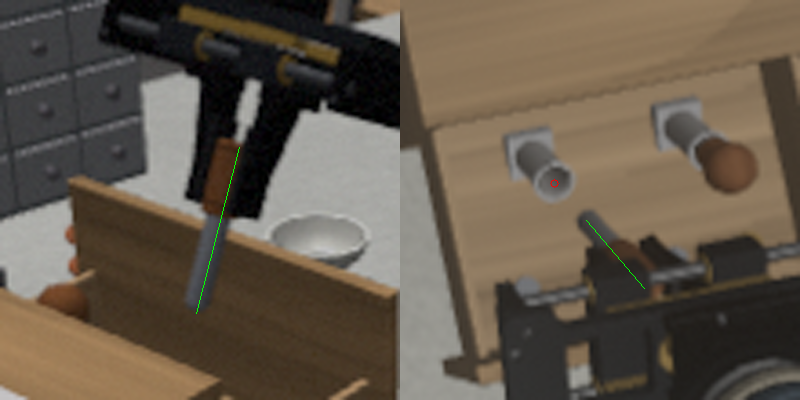

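The rod lies close to the predicted axis but looks a few px short in the scene view. I'll check it in the depth cloud in tool coordinates, using the panel and chest edges to calibrate out that camera's bias.

```bash
python3 - <<'E'
from h import *
p,R,s=T()
P={}
for nm in("scene","top"):
    f=np.load(f"pics/{nm}4.npz"); W=cloud(nm,f["d"]); P[nm]=W
    l=(W-C0)@np.c_[cx,cy,ez]
    m=(l[...,2]>.139)&(l[...,2]<.153)&(abs(l[...,0])<.12)&(abs(l[...,1])<.16)
    q=l[m]; r=cv2.minAreaRect((q[:,:2]*1000).astype(np.float32)); print(nm,"chest top z",np.median(q[:,2]),"rect",np.round(r[0],1),np.round(r[1],1),round(r[2],1), "front/left edges",np.percentile(q[:,0],1),np.percentile(q[:,1],99))
    m=(abs(l[...,2]-.135)<.006)&(l[...,0]<-.22)&(l[...,0]>-.27)&(abs(l[...,1])<.13)
    print("  panel top",np.median(l[m],0),m.sum())
    t=R.inv().apply(W.reshape(-1,3)-p).reshape(W.shape)*1000
    k=(abs(t[...,0])<18)&(abs(t[...,2])<18)
    for lo,hi in((5,15),(15,25),(25,35),(35,45),(45,55),(55,60),(60,66),(66,75)):
        z=k&(t[...,1]>lo)&(t[...,1]<hi)
        if z.sum()>3:
            q=t[z][:,[0,2]]
            # axis by known radius 7
            from scipy.optimize import least_squares
            o=least_squares(lambda c:np.hypot(*(q-c).T)-7,[0,0],loss="soft_l1").x
            print("  y",lo,hi,z.sum(),"axis x,z",o.round(1),"mean",q.mean(0).round(1))
E
```

```text
scene chest top z 0.1478587612347088 rect [-0.6  0.4] [275.6 194.6] 89.8 front/left edges -0.09327201402229625 0.13660922662013958
  panel top [-0.23827596  0.01848204  0.136412  ] 519
  y 5 15 31 axis x,z [ 3.1 -0.6] mean [6.6 3.3]
  y 15 25 28 axis x,z [1.9 0.8] mean [6.4 3.2]
  y 25 35 31 axis x,z [ 2.1 -0.3] mean [6.1 2.9]
  y 35 45 28 axis x,z [ 2.  -0.6] mean [5.9 3.2]
  y 45 55 28 axis x,z [ 2.  -0.7] mean [6. 3.]
top chest top z 0.14654062843878443 rect [-0.1 -0.1] [191.  272.4] 0.0 front/left edges -0.09425273841260565 0.1342337258649782
  panel top [-0.24340714  0.07065993  0.13562407] 107
  y 5 15 9 axis x,z [ 1.2 -0.3] mean [7.2 1.9]
  y 15 25 17 axis x,z [ 1.1 -0.3] mean [5.9 2.5]
  y 25 35 15 axis x,z [1.  0.2] mean [5.8 3. ]
  y 35 45 15 axis x,z [ 0.8 -0.2] mean [5.5 1.9]
  y 45 55 15 axis x,z [ 0.7 -0.2] mean [5.4 2.9]
```

In the top camera, which also measured the tube, the rod axis sits at tool x≈+0.9, z≈-0.2. The mouth is at x=+0.8, z=+0.1, so they line up within 0.5 mm. I'll insert along the tool y axis.

Request:
jog_arm:
  deltas:
    - [0,0,0,0.3,15,0.2,1]
    - [0,0,0,0,15,0,1]
    - [0,0,0,0,12,0,1]
    - [0,0,0,0,10,0,1]
    - [0,0,0,0,6,0,1]
    - [0,0,0,0,5,0,1]
    - [0,0,0,0,5,0,1]
    - [0,0,0,0,5,0,1]
    - [0,0,0,0,0,0,1]
    - [0,0,0,0,0,0,1]

```text
time_s: 9.4
tool_pos: [0.5946, -0.1264, 0.1207]
orientation: [-1.505, -0.464, -0.214]
contact_force: [-0.1, -0.8, -0.0]
gripper_width: 0.0212
```

```bash
python3 - <<'E'
from h import *
M=np.array([.6104,-.1252,.0745]); a=.45; n=-np.sin(a)*cx+np.cos(a)*ez
p,R,s=T(); plan(M+n*.0087,RT(a)); print("F tool",R.inv().apply(s["contact_force"]).round(2),s["wrist_torque"])
E
```

```text
t 9.4 turn [ 0.0035 -0.0061 -0.0142] then shift mm [-5.9 39.7 -1.4] | pos [ 0.5946 -0.1264  0.1207] F [-0.1 -0.8 -0. ] w 0.0212
F tool [-0.19 -0.05 -0.8 ] [-0.13244467  0.40507178  0.00839607]
```

The TCP drifted about 6 mm in +x with almost no force, so I'm looking before going deeper.

```bash
python3 - <<'E'
from h import *
M=np.array([.6104,-.1252,.0745]); a=.45; n=-np.sin(a)*cx+np.cos(a)*ez
p,R,s=T(); print(s["time_s"],s["joints"].round(3),p.round(4),s["contact_force"].round(2)); y=R.apply([0,1,0]); tip=p+y*.0587
out=[]
for nm in("scene","top"):
    im,d=ctrl.grab_frame(nm); np.savez(f"pics/{nm}5.npz",im=im,d=d); W=cloud(nm,d)
    l=(W-C0)@np.c_[cx,cy,ez]
    m=(abs(l[...,2]-.1355)<.004)&(l[...,0]<-.2)&(l[...,0]>-.3)&(abs(l[...,1])<.13); print(nm,"panel",np.median(l[m],0))
    q=proj(nm,[tip,tip-y*.055,tip-y*.097,M]); o=(q[3]-[55,65]).astype(int); u,v=o
    c=cv2.resize(im[v:v+110,u:u+110],(400,400),interpolation=2); k=400/110
    q2=((q-o+.5)*k-.5).round().astype(int).tolist()
    cv2.circle(c,tuple(q2[3]),4,(255,0,0),1); cv2.circle(c,tuple(q2[1]),4,(0,255,0),1);out.append(c)
cv2.imwrite("pics/s5.png",np.hstack(out)[...,::-1])
E
```

```text
9.4 [-0.534  0.563  1.883  0.684  0.442 -2.854] [ 0.5946 -0.1264  0.1207] [-0.07 -0.82 -0.03]
scene panel [-0.23380504  0.04070915  0.13706019]
top panel [-0.23895359  0.05705469  0.13566631]
```

View pics/s5.png

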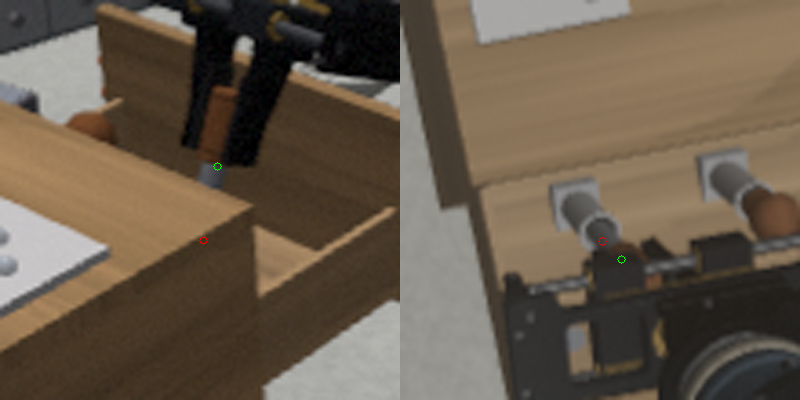

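The rod is in the mouth and has nudged the drawer in about 4.5 mm. The drift came from joint 6 reaching its -2.85 limit. A half turn about the tool's y gives the same grasp, so I'll withdraw, turn 180° about the mandrel axis in free air and re-insert.

Request:
jog_arm:
  deltas:
    - [0,0,0,0,-3,0,1]
    - [0,0,0,0,-5,0,1]
    - [0,0,0,0,-6,0,1]
    - [0,0,0,0,-6,0,1]
    - [0,0,0,0,-8,0,1]
    - [0,0,0,0,-10,0,1]
    - [0,0,0,0,-12,0,1]
    - [0,0,0,0,-12,0,1]
    - [0,0,0,0,-12,0,1]
    - [0,0,0,0,0,0,1]

```text
time_s: 10.5
tool_pos: [0.5639, -0.132, 0.1898]
orientation: [-1.507, -0.467, -0.216]
contact_force: [0.1, -0.6, -0.8]
gripper_width: 0.0213
```

```bash
python3 - <<'E'
from h import *
M=np.array([.6104,-.1252,.0745]); a=.45; n=-np.sin(a)*cx+np.cos(a)*ez
p,R,s=T(); plan(M+n*(.0587+.06),RT(a)); print(s["joints"].round(3))
E
```

```text
t 10.5 turn [ 0.0056 -0.0055 -0.0119] then shift mm [-7.8  5.5 -1.2] | pos [ 0.5639 -0.132   0.1898] F [ 0.1 -0.6 -0.8] w 0.0213
[-0.579  0.409  1.896  0.553  0.573 -2.742]
```

Request:
jog_arm:
  deltas:
    - [0,0.05,0,0,-5,0,1]
    - [0,0.148,0,0,0,0,1]
    - [0,0.148,0,0,0,0,1]
    - [0,0.148,0,0,0,0,1]
    - [0,0.148,0,0,0,0,1]
    - [0,0.148,0,0,0,0,1]
    - [0,0.148,0,0,0,0,1]
    - [0,0.148,0,0,0,0,1]
    - [0,0.148,0,0,0,0,1]
    - [0,0.148,0,0,0,0,1]

```text
time_s: 11.5
tool_pos: [0.5615, -0.1317, 0.192]
orientation: [-1.032, 0.649, -1.14]
contact_force: [0.2, 0.3, -0.7]
gripper_width: 0.0214
```

Request:
jog_arm:
  deltas:
    - [0,0.148,0,0,0,0,1]
    - [0,0.148,0,0,0,0,1]
    - [0,0.148,0,0,0,0,1]
    - [0,0.148,0,0,0,0,1]
    - [0,0.148,0,0,0,0,1]
    - [0,0.148,0,0,0,0,1]
    - [0,0.148,0,0,0,0,1]
    - [0,0.148,0,0,0,0,1]
    - [0,0.148,0,0,0,0,1]
    - [0,0.148,0,0,0,0,1]

```text
time_s: 12.5
tool_pos: [0.5615, -0.1317, 0.1921]
orientation: [0.008, 1.765, -1.81]
contact_force: [0.2, -0.0, -2.1]
gripper_width: 0.0212
```

```bash
cat >> h.py <<'E'
def RF(lean): return RT(lean)*Ro.from_rotvec([0,np.pi,0])   # half turn about tool y
E
python3 - <<'E'
from h import *
# tube has moved 4.5 mm with the drawer; re-measure the mouth in the top view as before
im,d=ctrl.grab_frame("top"); W=cloud("top",d); np.savez("pics/t6.npz",im=im,d=d)
a=.45; n=-np.sin(a)*cx+np.cos(a)*ez
l=(W-C0)@np.c_[cx,cy,ez]
m=(abs(l[...,2]-.1355)<.004)&(l[...,0]<-.2)&(l[...,0]>-.3)&(abs(l[...,1])<.13); print("panel",np.median(l[m],0)[0],m.sum())
M0=np.array([.6104,-.1252,.0745]); C=M0+cx*.0045
Q=W[140:215,380:440].reshape(-1,3); Q=Q[Q[:,2]>.055]
ex=np.cross(cy,n)
for _ in range(10):
    e=Q-C; h=e@n; r=np.linalg.norm(e-np.outer(h,n),axis=1); k=(abs(h)<.004)&(r<.017)&(r>.009)
    e=Q[k]-C; (x,y),rr=cv2.minEnclosingCircle((np.c_[e@cy,e@ex]*1000).astype(np.float32)); C=C+(x*cy+y*ex)/1000+n*np.median(e@n)*.5
print("mouth",C,rr,k.sum(),"moved chest",((C-M0)@np.c_[cx,cy,ez]*1000).round(1))
p,R,s=T(); plan(C+n*(.0587+.06),RF(a)); print(s["joints"].round(3))
t=R.inv().apply(W.reshape(-1,3)-p).reshape(W.shape)*1000
z=(abs(t[...,0])<18)&(abs(t[...,2])<18)&(t[...,1]>5); print("y max",np.sort(t[z][:,1])[-8:].round(1))
from scipy.optimize import least_squares
for lo,hi in((10,30),(30,55)):
    q=t[z&(t[...,1]>lo)&(t[...,1]<hi)][:,[0,2]]
    if len(q)>4: print(lo,hi,len(q),least_squares(lambda c:np.hypot(*(q-c).T)-7,[0,0],loss="soft_l1").x.round(1))
E
```

```text
panel -0.23731901826326546 107
mouth [ 0.6145668  -0.12436466  0.07457544] 13.618120193481445 53 moved chest [4.2 0.1 0.1]
t 12.55 turn [-0.0013  0.2632  0.0148] then shift mm [ 3.  10.4  1.7] | pos [ 0.5616 -0.1317  0.1921] F [ 0.8  0.4 -0.5] w 0.0216
[-0.581  0.403  1.897  0.546  0.582  0.136]
y max [197.3 197.5 197.7 198.3 198.4 198.6 199.2 199.7]
10 30 35 [0.8 0.6]
30 55 34 [1.1 0.8]
```

Request:
jog_arm:
  deltas:
    - [0,0.131,0,0,0,0,1]
    - [0,0.132,0,0,0,0,1]
    - [0,0,0.0148,0,0,0,1]
    - [0,0,0,2,0,1.4,1]
    - [0,0,0,0,5,0,1]
    - [0,0,0,0,5,0,1]
    - [0,0,0,0,0,0,1]
    - [0,0,0,0,0,0,1]
    - [0,0,0,0,0,0,1]
    - [0,0,0,0,0,0,1]

```text
time_s: 13.55
tool_pos: [0.5645, -0.1328, 0.1825]
orientation: [0.265, 1.931, -1.868]
contact_force: [0.2, -0.0, -0.6]
gripper_width: 0.0215
```

```bash
python3 - <<'E'
from h import *
a=.45; n=-np.sin(a)*cx+np.cos(a)*ez; C=np.array([.61457,-.12436,.0746])
p,R,s=T(); plan(C+n*(.0587+.06),RF(a)); print(s["joints"].round(3))
im,d=ctrl.grab_frame("top"); W=cloud("top",d)
t=R.inv().apply(W.reshape(-1,3)-p).reshape(W.shape)*1000
from scipy.optimize import least_squares
z=(abs(t[...,0])<18)&(abs(t[...,2])<18)
for lo,hi in((10,30),(30,55)):
    q=t[z&(t[...,1]>lo)&(t[...,1]<hi)][:,[0,2]]; print(lo,hi,len(q),least_squares(lambda c:np.hypot(*(q-c).T)-7,[0,0],loss="soft_l1").x.round(1))
E
```

```text
t 13.55 turn [-0.0033  0.0108 -0.0007] then shift mm [1.2 0.6 0.2] | pos [ 0.5645 -0.1328  0.1825] F [ 0.2 -0.  -0.6] w 0.0215
[-0.586  0.423  1.909  0.602  0.55   0.328]
10 30 30 [0.7 0.6]
30 55 36 [0.7 0.8]
```

Request:
jog_arm:
  deltas:
    - [0,0.01,0,0.5,10,-0.4,1]
    - [0,0,0,0,15,0,1]
    - [0,0,0,0,15,0,1]
    - [0,0,0,0,10,0,1]
    - [0,0,0,0,7,0,1]
    - [0,0,0,0,6,0,1]
    - [0,0,0,0,6,0,1]
    - [0,0,0,0,6,0,1]
    - [0,0,0,0,0,0,1]
    - [0,0,0,0,0,0,1]

```text
time_s: 14.6
tool_pos: [0.5962, -0.1271, 0.1147]
orientation: [0.275, 1.938, -1.87]
contact_force: [-0.5, 1.2, -1.3]
gripper_width: 0.0211
```

```bash
python3 - <<'E'
from h import *
a=.45; n=-np.sin(a)*cx+np.cos(a)*ez; C=np.array([.61457,-.12436,.0746])
p,R,s=T(); plan(C+n*.0087,RF(a)); print(s["joints"].round(3),"F tool",R.inv().apply(s["contact_force"]).round(2),s["wrist_torque"].round(2))
E
```

```text
t 14.6 turn [-0.0032  0.0006 -0.0006] then shift mm [ 0.7 35.5  0.4] | pos [ 0.5962 -0.1271  0.1147] F [-0.5  1.2 -1.3] w 0.0211
[-0.539  0.576  1.893  0.752  0.424  0.208] F tool [ 0.8   1.08 -1.22] [-0.12  0.41  0.02]
```

Request:
jog_arm:
  deltas:
    - [0,0,0,0,5,0,1]
    - [0,0,0,0,5,0,1]
    - [0,0,0,0,5,0,1]
    - [0,0,0,0,5,0,1]
    - [0,0,0,0,4,0,1]
    - [0,0,0,0,3,0,1]
    - [0,0,0,0,2,0,1]
    - [0,0,0,0,2,0,1]
    - [0,0,0,0,0,0,1]
    - [0,0,0,0,0,0,1]

```text
time_s: 15.6
tool_pos: [0.6095, -0.125, 0.0868]
orientation: [0.275, 1.937, -1.87]
contact_force: [0.8, -0.5, -0.6]
gripper_width: 0.0215
```

```bash
python3 - <<'E'
from h import *
a=.45; n=-np.sin(a)*cx+np.cos(a)*ez; C=np.array([.61457,-.12436,.0746])
p,R,s=T(); plan(C+n*.0087,RF(a)); print(s["joints"].round(3),"F tool",R.inv().apply(s["contact_force"]).round(2),s["wrist_torque"].round(2))
E
```

```text
t 15.6 turn [-0.0033  0.0006 -0.0006] then shift mm [0.7 4.5 0.3] | pos [ 0.6095 -0.125   0.0868] F [ 0.8 -0.5 -0.6] w 0.0215
[-0.521  0.639  1.877  0.826  0.383  0.142] F tool [-0.32  0.86  0.67] [-0.09  0.42  0.03]
```

Request:
jog_arm:
  deltas:
    - [0,0,0,0,1,0,1]
    - [0,0,0,0,1,0,1]
    - [0,0,0,0,1,0,1]
    - [0,0,0,0,1,0,1]
    - [0,0,0,0,0.5,0,1]
    - [0,0,0,0,0.5,0,1]
    - [0,0,0,0,0,0,1]
    - [0,0,0,0,0,0,1]
    - [0,0,0,0,0,0,1]
    - [0,0,0,0,0,0,1]
  squeeze: 15

```text
time_s: 16.6
tool_pos: [0.6116, -0.1246, 0.0823]
orientation: [0.275, 1.937, -1.87]
contact_force: [0.1, -0.5, 0.1]
gripper_width: 0.0216
```

```bash
python3 - <<'E'
from h import *
a=.45; n=-np.sin(a)*cx+np.cos(a)*ez; C=np.array([.61457,-.12436,.0746])
p,R,s=T(); plan(C+n*.0087,RF(a)); print("F tool",R.inv().apply(s["contact_force"]).round(2),s["wrist_torque"].round(2))
E
```

```text
t 16.6 turn [-0.0033  0.0005 -0.0006] then shift mm [ 0.7 -0.5  0.2] | pos [ 0.6116 -0.1246  0.0823] F [ 0.1 -0.5  0.1] w 0.0216
F tool [-0.11 -0.11  0.53] [-0.1   0.43  0.03]
```

Request:
jog_arm:
  deltas:
    - [0,0,0,0,0.5,0,1]
    - [0,0,0,0,0.5,0,1]
    - [0,0,0,0,0.5,0,1]
    - [0,0,0,0,0.5,0,1]
    - [0,0,0,0,0.5,0,1]
    - [0,0,0,0,0.5,0,1]
    - [0,0,0,0,0,0,1]
    - [0,0,0,0,0,0,1]
    - [0,0,0,0,0,0,1]
    - [0,0,0,0,0,0,1]

```text
time_s: 17.6
tool_pos: [0.6143, -0.1245, 0.0814]
orientation: [0.278, 1.935, -1.868]
contact_force: [-1.4, 1.6, 8.7]
gripper_width: 0.0216
```

```bash
python3 - <<'E'
from h import *
a=.45; n=-np.sin(a)*cx+np.cos(a)*ez; C=np.array([.61457,-.12436,.0746])
p,R,s=T(); plan(C+n*.0087,RF(a)); print("F tool",R.inv().apply(s["contact_force"]).round(2),s["wrist_torque"].round(2))
im,d=ctrl.grab_frame("scene"); im2,d2=ctrl.grab_frame("top"); np.savez("pics/s7.npz",im=im,d=d)
cv2.imwrite("pics/s7.png",np.hstack([cv2.resize(im[110:210,200:300],(400,400),interpolation=2),cv2.resize(im2[140:240,360:460],(400,400),interpolation=2)])[...,::-1])
E
```

```text
t 17.6 turn [-0.0042  0.0008 -0.004 ] then shift mm [ 2.7 -2.4 -0.1] | pos [ 0.6143 -0.1245  0.0814] F [-1.4  1.6  8.7] w 0.0216
F tool [-2.84 -8.35 -1.8 ] [ 0.33 -0.19  0.07]
```

View pics/s7.png

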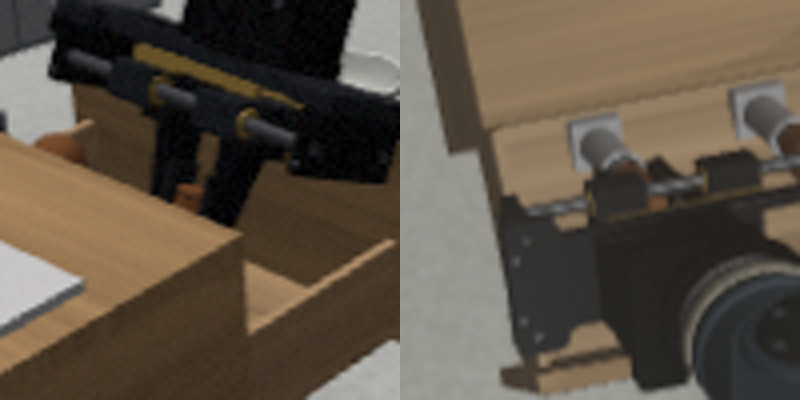

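Axial contact of 8 N about 2 mm past nominal, with the fingertips still about 6 mm above the rim, so the rod is on the floor. Releasing and backing off.

Request:
jog_arm:
  deltas:
    - [0,0,0,0,0,0,-0.1]
    - [0,0,0,0,0,0,-0.1]
    - [0,0,0,0,0,0,-0.1]
    - [0,0,0,0,0,0,-0.1]
    - [0,0,0,0,0,0,-0.1]
    - [0,0,0,0,0,0,-0.1]
    - [0,0,0,0,-6,0,-0.1]
    - [0,0,0,0,-10,0,-0.1]
    - [0,0,0,0,-15,0,-0.1]
    - [0,0,0,0,-15,0,-0.1]

```text
time_s: 18.7
tool_pos: [0.5926, -0.1277, 0.1219]
orientation: [0.275, 1.938, -1.87]
contact_force: [0.3, 0.1, -0.4]
gripper_width: 0.0479
```

Request:
jog_arm:
  deltas:
    - [0,0,0,0,-20,0,-0.1]
    - [0,0,0,0,-25,0,-0.1]
    - [0,0,0,0,-30,0,-0.1]
    - [0,0,0,0,-30,0,-0.1]
    - [0,0,0,0,-30,0,-0.1]
    - [0,0,0,0,-20,0,-0.1]
    - [0,0,0,0,0,0,-0.1]
    - [0,0,0,0,0,0,-0.1]
    - [0,0,0,0,0,0,-0.1]
    - [0,0,0,0,0,0,-0.1]

```text
time_s: 19.7
tool_pos: [0.5262, -0.1381, 0.2593]
orientation: [0.273, 1.94, -1.869]
contact_force: [0.5, -0.6, -0.4]
gripper_width: 0.0477
```

```bash
python3 - <<'E'
from h import *
a=.45; n=-np.sin(a)*cx+np.cos(a)*ez
p,R,s=T(); plan(p,RF(0)); print(s["joints"].round(3))
im,d=ctrl.grab_frame("scene"); im2,d2=ctrl.grab_frame("top"); W=cloud("top",d2)
l=(W-C0)@np.c_[cx,cy,ez]
m=(abs(l[...,2]-.1355)<.004)&(l[...,0]<-.2)&(l[...,0]>-.3)&(abs(l[...,1])<.13); px=np.median(l[m],0)[0]; print("panel x",px,m.sum(),"out",-px-.101)
# handle end: orange-brown cylinder near the mouth
C=np.array([.6104,-.1252,.0745])+cx*(px+.2434); 
for Wc,nm in((W,"top"),(cloud("scene",d),"scene")):
    e=(Wc-C).reshape(-1,3)*1000; h=e@n; q=np.c_[e@cy,e@np.cross(cy,n)]
    k=(np.hypot(*q.T)<16)&(h>12)&(h<70); print(nm,k.sum(),"h",np.sort(h[k])[-12:].round(1),"mid",np.median(q[k],0))
q=proj("scene",[C+n*.047,C+n*.005]);print(q)
print(proj("top",[C+n*.047,C+n*.005]))
c=np.hstack([cv2.resize(im[110:210,200:300],(400,400),interpolation=2),cv2.resize(im2[140:240,360:460],(400,400),interpolation=2)])
cv2.imwrite("pics/s8.png",c[...,::-1])
E
```

```text
t 19.7 turn [-1.500e-03 -3.000e-04 -4.488e-01] then shift mm [0. 0. 0.] | pos [ 0.5262 -0.1381  0.2593] F [ 0.5 -0.6 -0.4] w 0.0477
[-0.648  0.251  1.897  0.489  0.736  0.43 ]
panel x -0.23415119008662186 530 out 0.13315119008662185
top 141 h [49.5 49.6 49.7 49.8 49.9 49.9 49.9 49.9 50.  50.4 50.7 51.6] mid [2.79662068 2.58500625]
scene 65 h [48.8 48.9 49.  49.  49.1 49.1 49.3 49.4 49.5 49.9 50.  50.1] mid [6.0574668  5.00930054]
[[248.76301136 157.8776853 ]
 [243.87469202 177.16254437]]
[[421.71808446 190.29903673]
 [415.91512299 183.64163258]]
```

View pics/s8.png

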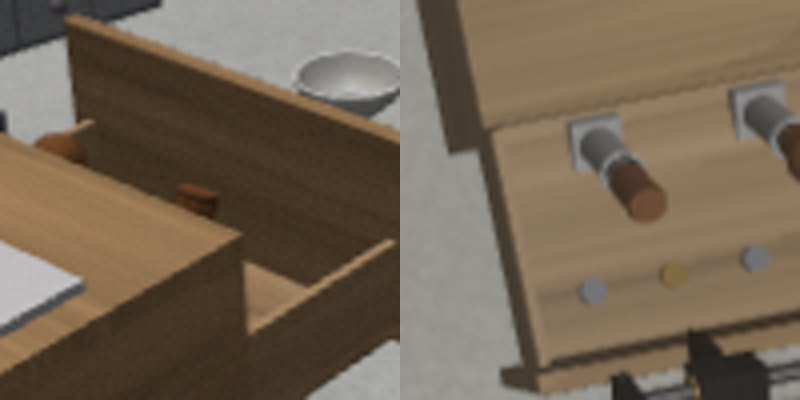

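Picture: the mandrel stands in the empty tube with its handle just above the rim (right panel 610,165 to 648,203), and the gripper is clear. Now I'll check the depth of the end face and plan the push.

```bash
python3 - <<'E'
from h import *
a=.45; n=-np.sin(a)*cx+np.cos(a)*ez
im2,d2=ctrl.grab_frame("top"); W=cloud("top",d2)
C=np.array([.6104,-.1252,.0745])+cx*.0094
e=(W-C).reshape(-1,3)*1000; h=e@n; q=np.c_[e@cy,e@np.cross(cy,n)]
k=(np.hypot(*q.T)<9)&(h>38)&(h<60); print("end face h",np.median(h[k]).round(1),k.sum(),"centre",q[k].mean(0).round(1))
k=(np.hypot(*q.T)<16)&(h>-4)&(h<4)&(np.hypot(*q.T)>10.5); print("rim h",np.median(h[k]).round(1),k.sum())
for X,z in((-.28,.2593),(-.28,.10)): plan(C0+cx*X+ez*z,RF(.2))
E
```

```text
end face h 48.0 58 centre [0.4 1.1]
rim h 0.6 25
t 19.85 turn [-1.900e-03 -1.000e-04 -2.492e-01] then shift mm [ 55.2 -10.9  51.9] | pos [ 0.5264 -0.1383  0.2596] F [-1.3  0.2 -0.4] w 0.0479
t 19.85 turn [-1.900e-03 -1.000e-04 -2.492e-01] then shift mm [ 86.9 145.2  51.9] | pos [ 0.5264 -0.1383  0.2596] F [-1.3  0.2 -0.4] w 0.0479
```

The end face is 47.4 mm above the rim (47 expected), so the mandrel is home. Now I'll move in front of the panel with the fingers closed.

Request:
jog_arm:
  deltas:
    - [0,0,-0.125,0,0,0,1]
    - [0,0,-0.124,0,0,0,1]
    - [0,0,0,18,-3,17,1]
    - [0,0,0,19,-4,18,1]
    - [0,0,0,18,-4,17,1]
    - [0,0,0,5,26,0,1]
    - [0,0,0,7,33,0,1]
    - [0,0,0,7,33,0,1]
    - [0,0,0,6,30,0,1]
    - [0,0,0,0,0,0,1]

```text
time_s: 20.85
tool_pos: [0.4775, -0.1977, 0.132]
orientation: [0.027, 2.062, -2.019]
contact_force: [-0.7, -0.4, 0.2]
gripper_width: 0.0002
```

```bash
python3 - <<'E'
from h import *
plan(C0+cx*-.28+ez*.10,RF(.2)); print(T()[2]["joints"].round(3))
im,d=ctrl.grab_frame("scene"); im2,d2=ctrl.grab_frame("top"); 
c=np.hstack([cv2.resize(im[70:210,200:340],(400,400),interpolation=2),cv2.resize(im2[140:280,370:510],(400,400),interpolation=2)])
cv2.imwrite("pics/s9.png",c[...,::-1])
E
```

```text
t 20.85 turn [ 0.0042 -0.0019  0.0049] then shift mm [ 4.4 31.7  1.7] | pos [ 0.4775 -0.1977  0.132 ] F [-0.7 -0.4  0.2] w 0.0002
[-0.701  0.48   1.911  0.255  0.643  0.505]
```

View pics/s9.png

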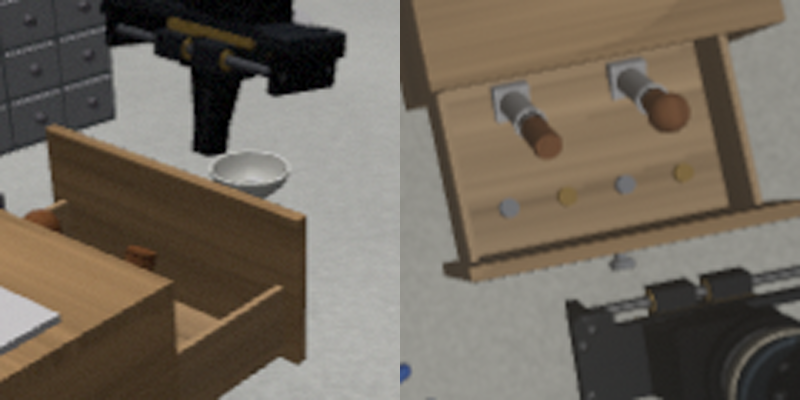

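Picture: the closed fingers are in front of and above the panel, and the drawer knob (623,262 on the right) sits below the path. Lowering, then a gentle push.

Request:
jog_arm:
  deltas:
    - [0,0,0.005,2,16,1,1]
    - [0,0,0,2.4,16,0.7,1]
    - [0,0,0,0,0,0,1]
    - [0,0,0,-9.8,2,0,1]
    - [0,0,0,-9.8,2,0,1]
    - [0,0,0,-5,1,0,1]
    - [0,0,0,-5,1,0,1]
    - [0,0,0,-5,1,0,1]
    - [0,0,0,-9.8,2,0,1]
    - [0,0,0,-9.8,2,0,1]

```text
time_s: 21.95
tool_pos: [0.5373, -0.1914, 0.104]
orientation: [0.038, 2.05, -2.019]
contact_force: [-2.6, -1.2, 1.8]
gripper_width: 0.0006
```

```bash
python3 - <<'E'
from h import *
for X in(-.15,-.1165): plan(C0+cx*X+ez*.10,RF(.2))
im2,d2=ctrl.grab_frame("top"); l=(cloud("top",d2)-C0)@np.c_[cx,cy,ez]; p=T()[0]
m=(abs(l[...,2]-.1355)<.004)&(l[...,0]<-.1)&(l[...,0]>-.3)&(abs(l[...,1])<.13)&(abs(l[...,1])>.07); print("panel x",np.percentile(l[m][:,0],[10,50,90]).round(4),m.sum(),"TCP chest",((p-C0)@np.c_[cx,cy,ez]).round(4))
E
```

```text
t 21.95 turn [-0.0025 -0.0007 -0.006 ] then shift mm [-69.8  18.2  -2.2] | pos [ 0.5373 -0.1914  0.104 ] F [-2.6 -1.2  1.8] w 0.0006
t 21.95 turn [-0.0025 -0.0007 -0.006 ] then shift mm [-102.6   24.9   -2.2] | pos [ 0.5373 -0.1914  0.104 ] F [-2.6 -1.2  1.8] w 0.0006
panel x [-0.2096 -0.2047 -0.2007] 252 TCP chest [-0.22   -0.003   0.1043]
```

Request:
jog_arm:
  deltas:
    - [0,0,0,-8.8,2,0,1]
    - [0,0,0,-8.8,2,0,1]
    - [0,0,0,-8.8,2,0,1]
    - [0,0,0,-8.8,2,0,1]
    - [0,0,0,-8.8,2,0,1]
    - [0,0,0,-8.8,2,0,1]
    - [0,0,0,-8.8,2,0,1]
    - [0,0,0,-7,1.5,0,1]
    - [0,0,0,-5,1,0,1]
    - [0,0,0,-4,1,0,1]

```text
time_s: 23.0
tool_pos: [0.6157, -0.1782, 0.1027]
orientation: [0.038, 2.049, -2.019]
contact_force: [-1.8, 0.1, 1.8]
gripper_width: 0.0005
```

```bash
python3 - <<'E'
from h import *
for X in(-.1165,): plan(C0+cx*X+ez*.10,RF(.2))
im2,d2=ctrl.grab_frame("top"); l=(cloud("top",d2)-C0)@np.c_[cx,cy,ez]; p=T()[0]
m=(abs(l[...,2]-.1355)<.004)&(l[...,0]<-.097)&(l[...,0]>-.3)&(abs(l[...,1])<.13)&(abs(l[...,1])>.07); print("panel x",np.percentile(l[m][:,0],[10,50,90]).round(4),m.sum(),"TCP chest",((p-C0)@np.c_[cx,cy,ez]).round(4))
E
```

```text
t 23.0 turn [-0.0031 -0.0002 -0.0064] then shift mm [-24.9   7.8  -2.5] | pos [ 0.6157 -0.1782  0.1027] F [-1.8  0.1  1.8] w 0.0005
panel x [-0.1309 -0.1247 -0.1209] 179 TCP chest [-0.1417 -0.0028  0.1029]
```

Request:
jog_arm:
  deltas:
    - [0,0,0,-4.9,1,0,1]
    - [0,0,0,-4.9,1,0,1]
    - [0,0,0,-3.9,0.8,0,1]
    - [0,0,0,-2.9,0.6,0,1]
    - [0,0,0,-2,0.4,0,1]
    - [0,0,0,-2,0.4,0,1]
    - [0,0,0,-1,0.2,0,1]
    - [0,0,0,-1,0.2,0,1]
    - [0,0,0,-1,0.2,0,1]
    - [0,0,0,0,0,0,1]

```text
time_s: 24.05
tool_pos: [0.6392, -0.1744, 0.1029]
orientation: [0.039, 2.048, -2.019]
contact_force: [-0.8, 0.8, -0.9]
gripper_width: 0.0003
```

```bash
python3 - <<'E'
from h import *
plan(C0+cx*-.1165+ez*.10,RF(.2)); print(((T()[0]-C0)@np.c_[cx,cy,ez]).round(4))
E
```

```text
t 24.05 turn [-0.0033 -0.0003 -0.0067] then shift mm [-1.5  3.3 -2.7] | pos [ 0.6392 -0.1744  0.1029] F [-0.8  0.8 -0.9] w 0.0003
[-0.1186 -0.0027  0.1029]
```

Small steps until the stop shows as a force rise.

Request:
jog_arm:
  deltas:
    - [0,0,0,-1,0.2,0,1]
    - [0,0,0,-1,0.2,0,1]
    - [0,0,0,-0.5,0.1,0,1]
    - [0,0,0,-0.5,0.1,0,1]
    - [0,0,0,-0.5,0.1,0,1]
    - [0,0,0,-0.5,0.1,0,1]
    - [0,0,0,0,0,0,1]
    - [0,0,0,0,0,0,1]
    - [0,0,0,0,0,0,1]
    - [0,0,0,0,0,0,1]

```text
time_s: 25.05
tool_pos: [0.6406, -0.1741, 0.1028]
orientation: [0.033, 2.051, -2.021]
contact_force: [-8.1, -3.4, 3.1]
gripper_width: 0.0006
```

The force rose to 8 N and travel stalled, so the drawer is at its stop. Backing off.

Request:
jog_arm:
  deltas:
    - [0,0,0,3,-0.6,0,1]
    - [0,0,0,9.8,-2,0,1]
    - [0,0,0,20,-4,0,1]
    - [0,0,0,25,-5,0,1]
    - [0,0,0,25,-5,0,1]
    - [0,0,0,0,-30,0,1]
    - [0,0,0,0,-40,0,1]
    - [0,0,0,0,-40,0,1]
    - [0,0,0,0,-20,0,1]
    - [0,0,0,0,0,0,1]

```text
time_s: 26.05
tool_pos: [0.5352, -0.1932, 0.2334]
orientation: [0.046, 2.039, -2.021]
contact_force: [0.7, -0.1, -0.0]
gripper_width: 0.0008
```

```bash
python3 - <<'E'
from h import *
im,d=ctrl.grab_frame("scene"); im2,d2=ctrl.grab_frame("top"); l=(cloud("top",d2)-C0)@np.c_[cx,cy,ez]
v=(l[...,0]<-.085)&(l[...,0]>-.2)&(abs(l[...,1])<.12)&(abs(l[...,2]-.1355)<.003); print("panel x pct",np.percentile(l[v][:,0],[5,50,95]).round(4),v.sum())
ls=(cloud("scene",d)-C0)@np.c_[cx,cy,ez]; W=cloud("top",d2)
m=np.zeros((400,640),bool);m[125:160,225:255]=1;m&=(abs(W[...,2]-.075)<.015);print("jar",np.median(W[m],0))
m=np.zeros((400,640),bool);m[215:245,205:235]=1;m&=(abs(W[...,2]-.1)<.01);print("knob",np.median(W[m],0))
p,R,s=T();print(s["time_s"],p,s["contact_force"].round(1))
cv2.imwrite("pics/s10.png",np.hstack([cv2.resize(im[90:290,60:260],(400,400)),cv2.resize(im2[50:250,340:540],(400,400))])[...,::-1])
E
```

```text
panel x pct [-0.1069 -0.1014 -0.0959] 593
jar [0.73175607 0.28006464 0.07577357]
knob [0.52218306 0.31859766 0.10127527]
26.15 [ 0.53348217 -0.19178616  0.22961391] [-1.1 -0.  -0.2]
```

View pics/s10.png

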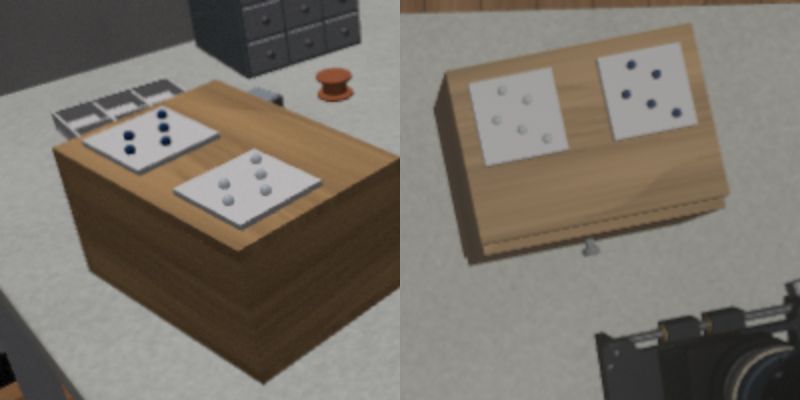

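```bash
python3 -c "
from station import ctrl
print(ctrl.close_job())"
```

```text
the job is handed in; nothing more can be done
None
```

The straight-handled mandrel is in the empty leaning tube and the drawer is pushed shut. I handed the job in at about 26 s; no verdict is reported.

**What I did:** I pulled the mandrel from the block and slid it rod first to the tube's floor with the drawer about 0.133 m out. I let go, then pushed the drawer shut with closed fingers at about 0.1 m/s or less until it hit its stop at about 8 N.

**What went wrong on the way:** On the first insertion, joint 6 ran into its range limit. It read -2.854 against the listed -2.85, so I can't rule out that this counts as passing the range. It also pushed the tool a few mm off line and nudged the drawer in about 4 mm. I withdrew, turned the gripper half a turn about the mandrel's axis and re-inserted without trouble.

**Last checks:**
- **Mandrel depth:** after release and before shutting, the handle's end stood 47.4 mm above the tube's rim (47 expected). I could not see it once the drawer was shut.
- **Drawer:** the front panel is within about 0.5 mm of shut.
- **Jar and round-knobbed mandrel:** both are where they started, to within 1 mm.
- **Gripper:** it is clear and touching nothing.

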